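# Find the weak spring clip by pulling its test card

### The arm

A 6-joint arm with a two-finger parallel gripper is mounted at the origin on the work surface. World frame = base frame: x ahead of the robot, y to its left, z up, the work surface at z = 0. Lengths are in m, angles in rad, forces in N, time in s.
With the tool pointing down it reaches from about 0.325 to 0.775 m from the base axis. Payload 5.5 kg.
Tool frame: the origin (TCP) lies midway between the tips of the shut fingers; the grasp point (between the pads) lies 19 mm behind it (arm.grip_point_offset is the distance from the TCP to the grasp point, in m); z points along the fingers, y is the line along which they close (so a half turn about z gives the same grasp; the last joint's range is limited). The gripper opens to 85 mm and grips with 20 to 120 N. Pads are 22 mm wide; open, the fingers measure 114 mm over their backs; the gripper's body (76 mm by 85 mm) begins 54 mm behind the grasp point. The pads swing forward as they close: fully open they stand 13 mm farther back than shut.
Start: joints at [1.252, 0.091, 1.231, -0, 1.82, -0.057], TCP at [0.155, 0.58, 0.231] pointing down, gripper open.
Joint ranges: [-2.87, 2.87], [-0.86, 2.18], [0.17, 2.46], [-1.51, 4.65], [0.06, 2.69], [-2.65, 2.65]. Speed limits (rad/s): [2.57, 2.57, 3.01, 3.14, 3.14, 3.14].

### API

Orientations are given as a 3x3 rotation matrix whose columns are the frame's x, y, z axes.
In Python, from workcell import arm, sensors, cams, hand_in gives the robot as it stands. The module is installed in compiled form; this text tells all that it offers. Calls block until the motion is done:
- arm.move_pose(position, orientation): joint-space move of the TCP to a pose.
- arm.movel(position, frame=None, v=0.15, until_force=None): straight line of the TCP; frame=None keeps the orientation; v is the mean speed in m/s. With until_force (N) it stops when the force on the tool has changed by that much, and returns True; else False.
- arm.goto_joints(angles): joint-space move.
- arm.let_go() and arm.gripper_close(force=None): open the fingers fully, or close them until they stop; force is the grip in N (None keeps the last).
- arm.hold(seconds).
- arm.ik(position, orientation): joint angles nearest the present ones, or None.
- sensors.read_state(): the state.
- cams.capture(name): name is "scene" or "side" or "wrist"; returns a dict with "frame" (480x640x3 uint8, blue, green, red), "range_z" (480x640 float32, m along the optical axis (not along the pixel's ray), 0 where there is no reading), "K" (3x3 intrinsics, pixels), "view" (4x4, takes a point from world to camera coordinates). Camera axes: x right, y down, z forward; pixel columns grow to the right and rows downward; lengths in m; the calibration is good to about 2 mm. A picture is of the moment at which its call begins.
A pose or a line that the arm cannot do raises arm.PlanningError and nothing moves.
- hand_in(): hands the job in; it is judged then, once.
The state is a dict: "clock": time; "q": joint angles; "joint_velocities": joint speeds; "tau": joint torques, N m; "tcp_pos": TCP position; "tool_rot": TCP orientation; "ft_force": force on the tool from outside, world axes, zero at the start; "wrist_torque": the same for the moment, N m; "grip_width": finger opening in m; "grasp_force": force on a finger pad.
Only numpy, scipy, OpenCV 4.12 (cv2) and the standard library are available. Lean on these libraries where they do the work, as an engineer would, in place of code of your own. Each camera call takes 0.05 s, during which the arm holds its last target. There are 200 camera calls.

### The job

On the shoemaker's bench, three look-alike spring clips each grip a test card in the wooden clip tester. Pull each card out of its clip, slowly and straight along its guide, to feel how hard the clip holds; leave the cards drawn and standing in their guides. Then lift out the clip that holds clearly weakest and set it gently down on the floor of the yellow tray; leave the two firm clips in their cradles and everything else alone.

Things in the scene. Friction and masses are not known exactly. Their poses are not given: they have to be found in the camera images.
- jig: Clip tester: wooden board 225 x 290 x 12 mm fixed ahead of the robot, turned up to 0.2 rad. Origin: underside, 140 mm from its near edge, on the centre line; x points away from the robot along the lanes, y left, z up. Three lanes along x at y = +90, 0, -90 mm. In each: two brass guide rails (x -140 to -30 mm, 5 mm high, 26 mm apart) in which a card slides, then a cradle holding a clip.
- cradle_mid (a point): Middle one of three like cradles, one per lane: this point is jig x = +30 mm, y = 0, on the board's top (z 12 mm), under the clip's barrel; the others lie 90 mm either side along jig y. Four steel pegs, 8 mm thick and 24 mm high, stand around the barrel; they stop the clip from following when its card is pulled to jig -x. The clip lifts straight up out of them.
- card_left: Loose 60 g test card, lane at jig y = +90 mm. Origin: underside of its foot (26 x 22 x 6 mm, 2 mm play each side in the guide); x along the card to the clip. Starts at jig x -55, z 12 mm. Red grip block on the origin, 26 (x) x 12 (y), 6 to 50 mm high: pinch across y at 30 mm. Brown tongue 4 mm thick, 7 to 29 mm high, to x +67 mm; the pads clamp its last 22 mm. Free 26 mm to -x; guide: 85 mm.
- card_mid: Loose 60 g test card, lane at jig y = +0 mm. Origin: underside of its foot (26 x 22 x 6 mm, 2 mm play each side in the guide); x along the card to the clip. Starts at jig x -55, z 12 mm. Red grip block on the origin, 26 (x) x 12 (y), 6 to 50 mm high: pinch across y at 30 mm. Brown tongue 4 mm thick, 7 to 29 mm high, to x +67 mm; the pads clamp its last 22 mm. Free 26 mm to -x; guide: 85 mm.
- card_right: Loose 60 g test card, lane at jig y = -90 mm. Origin: underside of its foot (26 x 22 x 6 mm, 2 mm play each side in the guide); x along the card to the clip. Starts at jig x -55, z 12 mm. Red grip block on the origin, 26 (x) x 12 (y), 6 to 50 mm high: pinch across y at 30 mm. Brown tongue 4 mm thick, 7 to 29 mm high, to x +67 mm; the pads clamp its last 22 mm. Free 26 mm to -x; guide: 85 mm.
- clip_a: One of three look-alike spring clips, about 75 g. Upright dark steel barrel 24 mm across, 50 mm high; origin: centre of its underside, x away from the jaws: jaws to x -44, blue-ended levers to +53 mm, 7 to 29 mm high. Pinch the barrel from above across the lane (jig y) 38 to 42 mm up. Steady pull to draw a card: two clips are firm, about 6 to 16 N; one is weak, at most 60 % of either.
- clip_a_l: Hinged jaw of clip_a on its +y side, with its blue-ended lever. Origin: the clip's origin, on the hinge axis (the barrel's axis). A hidden spring in the barrel presses its rubber pad (40 mm to -x of the origin, 7 to 29 mm high) on the card, and on the other jaw's pad once the card is out.
- clip_a_r: Hinged jaw of clip_a on its -y side, with its blue-ended lever. Origin: the clip's origin, on the hinge axis (the barrel's axis). A hidden spring in the barrel presses its rubber pad (40 mm to -x of the origin, 7 to 29 mm high) on the card, and on the other jaw's pad once the card is out.
- clip_b: One of three look-alike spring clips, about 75 g. Upright dark steel barrel 24 mm across, 50 mm high; origin: centre of its underside, x away from the jaws: jaws to x -44, blue-ended levers to +53 mm, 7 to 29 mm high. Pinch the barrel from above across the lane (jig y) 38 to 42 mm up. Steady pull to draw a card: two clips are firm, about 6 to 16 N; one is weak, at most 60 % of either.
- clip_b_l: Hinged jaw of clip_b on its +y side, with its blue-ended lever. Origin: the clip's origin, on the hinge axis (the barrel's axis). A hidden spring in the barrel presses its rubber pad (40 mm to -x of the origin, 7 to 29 mm high) on the card, and on the other jaw's pad once the card is out.
- clip_b_r: Hinged jaw of clip_b on its -y side, with its blue-ended lever. Origin: the clip's origin, on the hinge axis (the barrel's axis). A hidden spring in the barrel presses its rubber pad (40 mm to -x of the origin, 7 to 29 mm high) on the card, and on the other jaw's pad once the card is out.
- clip_c: One of three look-alike spring clips, about 75 g. Upright dark steel barrel 24 mm across, 50 mm high; origin: centre of its underside, x away from the jaws: jaws to x -44, blue-ended levers to +53 mm, 7 to 29 mm high. Pinch the barrel from above across the lane (jig y) 38 to 42 mm up. Steady pull to draw a card: two clips are firm, about 6 to 16 N; one is weak, at most 60 % of either.
- clip_c_l: Hinged jaw of clip_c on its +y side, with its blue-ended lever. Origin: the clip's origin, on the hinge axis (the barrel's axis). A hidden spring in the barrel presses its rubber pad (40 mm to -x of the origin, 7 to 29 mm high) on the card, and on the other jaw's pad once the card is out.
- clip_c_r: Hinged jaw of clip_c on its -y side, with its blue-ended lever. Origin: the clip's origin, on the hinge axis (the barrel's axis). A hidden spring in the barrel presses its rubber pad (40 mm to -x of the origin, 7 to 29 mm high) on the card, and on the other jaw's pad once the card is out.
- tray_yellow: Yellow open tray 150 (x) x 130 (y) mm, walls 35 mm high and 4 mm thick, floor 5 mm thick, fixed to the bench left or right of the clip tester. Origin: centre of its underside, z up. The tray for weak clips, empty.
- tray_grey: Grey open tray 150 (x) x 130 (y) mm, walls 35 mm high and 4 mm thick, floor 5 mm thick, fixed to the bench left or right of the clip tester. Origin: centre of its underside, z up. Not used in this job.
- spool: Bystander: red thread spool, 44 mm across, 40 mm high, standing in front of the clip tester to the left. Leave alone.
- burnisher: Bystander: black burnishing tool with a round foot 56 mm across, 85 mm high, standing in front of the clip tester to the right. Leave alone.
- glue: Bystander: white glue bottle, 54 mm across, 140 mm high, right of the far end of the clip tester. Leave alone.
- glass_bottle: Bystander: green glass bottle, 56 mm across, 170 mm high, left of the far end of the clip tester. Leave alone.
- hammer: Bystander: hammer lying on the right, handle toward the robot. Leave alone.
- awl: Bystander: screwdriver-like awl lying on the left. Leave alone.
Things that resemble listed ones, but are neither listed nor needed, are in the scene too. There is more than one size of the tray_yellow; the job needs the smaller.

How it is judged:
On the way, in this order (a step that is already met when the one before it is completed fails the run):
1. all three cards are drawn out of their clips (each at least 27 mm toward the robot, the jaws closed on each other) while all three clips still stand in their cradles (x of each of card_left, card_mid, card_right in the frame of jig below -0.082 m and contact force between clip_a_l and clip_a_r above 1 N and contact force between clip_b_l and clip_b_r above 1 N and contact force between clip_c_l and clip_c_r above 1 N and distance of each of clip_a, clip_b, clip_c from where it was at the start of the episode below 0.015 m), for 0.2 s.
2. the weak clip, whose jaws press on each other with less than 6 N, is lifted clear of its cradle (((contact force between clip_a_l and clip_a_r below 6 N and z of clip_a in the frame of jig above 0.045 m) or (contact force between clip_b_l and clip_b_r below 6 N and z of clip_b in the frame of jig above 0.045 m) or (contact force between clip_c_l and clip_c_r below 6 N and z of clip_c in the frame of jig above 0.045 m))), for 0.1 s.
At the end, for the whole second after the job is handed in: Weak clip (jaws press under 6 N) at rest inside the yellow tray, its foot under 22 mm above the tray's underside; the firm clips within 15 mm of their start; every card drawn 27 mm or more, upright within 0.15 rad, standing on the board between its rails (within 8 mm of the lane's centre line) (x of card_left in the frame of jig between -0.14 and -0.082 m and x of card_mid in the frame of jig between -0.14 and -0.082 m and x of card_right in the frame of jig between -0.14 and -0.082 m and y of card_left in the frame of jig between 0.082 and 0.098 m and z of each of card_left, card_mid, card_right in the frame of jig below 0.017 m and angle between each of card_left, card_mid, card_right's own z axis and vertical below 0.15 rad and y of card_mid in the frame of jig between -0.008 and 0.008 m and y of card_right in the frame of jig between -0.098 and -0.082 m and ((contact force between clip_a_l and clip_a_r below 6 N and x of clip_a in the frame of tray_yellow between -0.068 and 0.068 m and y of clip_a in the frame of tray_yellow between -0.058 and 0.058 m and z of clip_a in the frame of tray_yellow below 0.022 m and linear speed of clip_a below 0.02 m/s) or (contact force between clip_a_l and clip_a_r above 6 N and distance of clip_a from where it was at the start of the episode below 0.015 m)) and ((contact force between clip_b_l and clip_b_r below 6 N and x of clip_b in the frame of tray_yellow between -0.068 and 0.068 m and y of clip_b in the frame of tray_yellow between -0.058 and 0.058 m and z of clip_b in the frame of tray_yellow below 0.022 m and linear speed of clip_b below 0.02 m/s) or (contact force between clip_b_l and clip_b_r above 6 N and distance of clip_b from where it was at the start of the episode below 0.015 m)) and ((contact force between clip_c_l and clip_c_r below 6 N and x of clip_c in the frame of tray_yellow between -0.068 and 0.068 m and y of clip_c in the frame of tray_yellow between -0.058 and 0.058 m and z of clip_c in the frame of tray_yellow below 0.022 m and linear speed of clip_c below 0.02 m/s) or (contact force between clip_c_l and clip_c_r above 6 N and distance of clip_c from where it was at the start of the episode below 0.015 m))); the robot touches nothing.
It fails at once if a card is jerked: faster than 0.25 m/s (linear speed of any of card_left, card_mid, card_right above 0.25 m/s).
It fails at once if a card is forced against the clip tester (its rails, board or pegs) with more than 20 N (contact force between any of card_left, card_mid, card_right and jig above 20 N).
It fails at once if a firm clip (jaws pressing on each other with over 6 N) is taken out or moved by more than 20 mm ((contact force between clip_a_l and clip_a_r above 6 N and distance of clip_a from where it was at the start of the episode above 0.02 m) or (contact force between clip_b_l and clip_b_r above 6 N and distance of clip_b from where it was at the start of the episode above 0.02 m) or (contact force between clip_c_l and clip_c_r above 6 N and distance of clip_c from where it was at the start of the episode above 0.02 m)).
It fails at once if a clip is dropped or thrown into the yellow tray (faster than 0.5 m/s less than 40 mm over it) or pressed on it with more than 40 N (contact force between any of clip_a, clip_b, clip_c and tray_yellow above 40 N or (horizontal distance between clip_a and tray_yellow below 0.09 m and z of clip_a in the frame of tray_yellow below 0.04 m and linear speed of clip_a above 0.5 m/s) or (horizontal distance between clip_b and tray_yellow below 0.09 m and z of clip_b in the frame of tray_yellow below 0.04 m and linear speed of clip_b above 0.5 m/s) or (horizontal distance between clip_c and tray_yellow below 0.09 m and z of clip_c in the frame of tray_yellow below 0.04 m and linear speed of clip_c above 0.5 m/s)).
It fails at once if a bystander is moved by more than 25 mm (distance of any of spool, burnisher, glue, glass_bottle, hammer, awl from where it was at the start of the episode above 0.025 m).
It also fails if it takes over 67 s, if anything falls off the work surface, if the arm or the gripper's body presses on something with over 40 N, if the wrist force passes 120 N, or if a joint passes its speed limit or range.

## Working session

There is one attempt and no reset: what is moved stays moved. The work goes in short steps, each a Python script; the robot and the scene stay as the last script left them, time stands still between calls to the robot, and variables do not carry over. Pictures are saved under pics/ and viewed, at most 10 in all, crops included, and the job is handed in when it is done.

```bash
mkdir -p pics
python3 - <<'E'
from workcell import arm,sensors,cams
import cv2,pickle
d={}
for n in("scene","side"):
    c=cams.capture(n); d[n]=c; cv2.imwrite(f"pics/{n}.png",c["frame"])
    print(n,c["K"].tolist(),c["view"].round(3).tolist())
pickle.dump(d,open("d.pkl","wb")); s=sensors.read_state(); print(s["clock"],s["ft_force"],s["grip_width"],arm.grip_point_offset)
E
```

```text
scene [[472.91609380735764, 0.0, 312.4311333083524], [0.0, 472.91609380735764, 242.06575762555306], [0.0, 0.0, 1.0]] [[0.235, 0.972, 0.013, -0.096], [0.732, -0.168, -0.66, -0.319], [-0.639, 0.165, -0.751, 1.717], [0.0, 0.0, 0.0, 1.0]]
side [[516.4343132351069, 0.0, 315.91127068255474], [0.0, 516.4343132351069, 238.8669926015347], [0.0, 0.0, 1.0]] [[0.983, -0.184, -0.007, -0.49], [-0.104, -0.52, -0.848, 0.078], [0.152, 0.834, -0.53, 1.188], [0.0, 0.0, 0.0, 1.0]]
0.1 [ 0.06306345 -0.4595456   0.27812897] 0.0853640541322597 0.0187
```

View pics/scene.png

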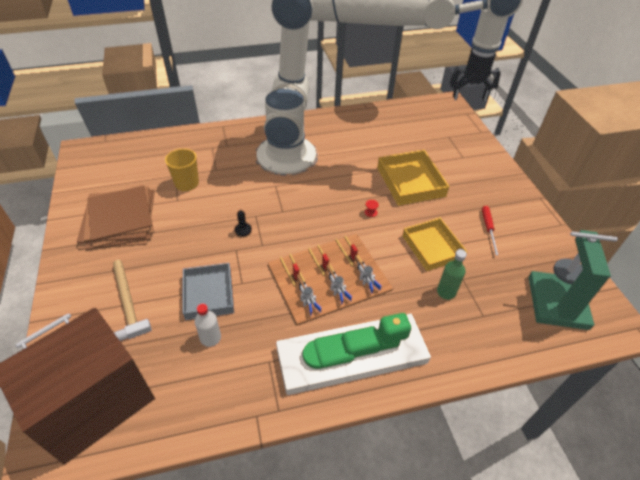

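View pics/side.png

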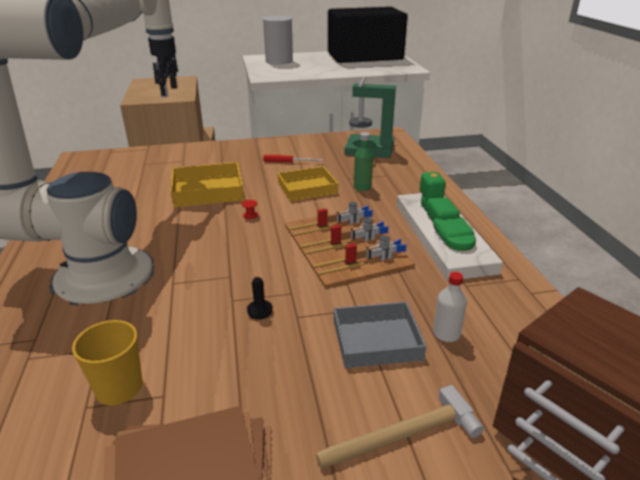

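The scene view shows red card blocks at about (354,250), (325,262) and (295,270), with a clip behind each (the blue lever ends). There are two yellow trays: a larger one at (412,177) and a smaller one at (433,244), so I choose the smaller. The yellow cup at (183,170) is not a tray. The side view agrees: the small tray is at (308,184) and the jig at (345,240).

```bash
cat > h.py <<'E'
import numpy as np,cv2
def cloud(c):
    K,V,Z=c["K"],c["view"],c["range_z"]
    v,u=np.mgrid[:480,:640]
    P=np.stack([(u-K[0,2])/K[0,0]*Z,(v-K[1,2])/K[1,1]*Z,Z],-1)
    W=(P-V[:3,3])@V[:3,:3]
    W[Z<=0]=np.nan
    return W,cv2.cvtColor(c["frame"],cv2.COLOR_BGR2HSV)
def red(h): return ((h[...,0]<8)|(h[...,0]>172))&(h[...,1]>150)&(h[...,2]>80)
def yellow(h): return (h[...,0]>20)&(h[...,0]<32)&(h[...,1]>150)
def comps(m,mn=15):
    n,l,s,ce=cv2.connectedComponentsWithStats(m.astype(np.uint8))
    return [(l==i,ce[i],s[i,4]) for i in range(1,n) if s[i,4]>=mn]
E
python3 - <<'E'
import pickle; from h import *
d=pickle.load(open("d.pkl","rb"))
for n in d:
    W,h=cloud(d[n])
    for nm,f,lo in(("red",red,.01),("yel",yellow,-.01)):
        for m,ce,a in comps(f(h)&(W[...,2]>lo)&(W[...,2]<.2)&(W[...,0]>.1)):
            p=W[m]; p=p[p[:,2]>np.nanpercentile(p[:,2],60)] if nm=="red" else p
            if np.hypot(*np.nanmean(p,0)[:2])<1: print(n,nm,ce.round(),a,np.nanmean(p,0).round(4),np.nanpercentile(p,2,0).round(3),np.nanpercentile(p,98,0).round(3), cv2.minAreaRect(p[:,:2].astype(np.float32)*1000))
    m=(W[...,2]>.006)&(W[...,2]<.016)&(W[...,0]>.25)&(W[...,0]<.75)&(abs(W[...,1])<.3)
    for q,ce,a in comps(m,300): print(n,"board",ce,a,cv2.minAreaRect(W[q][:,:2].astype(np.float32)*1000))
E
```

```text
scene red [371. 206.] 133 [0.3555 0.2049 0.04  ] [0.337 0.186 0.038] [0.375 0.222 0.043] ((357.5187683105469, 204.36595153808594), (39.465782165527344, 37.644203186035156), 22.366884231567383)
scene red [487. 218.] 187 [0.472  0.553  0.0243] [0.43  0.538 0.022] [0.522 0.57  0.028] ((475.26123046875, 551.0753784179688), (18.645793914794922, 98.04241943359375), 74.0201644897461)
scene red [353. 251.] 74 [0.5348 0.0909 0.0607] [0.52  0.085 0.057] [0.547 0.097 0.064] ((532.9552001953125, 90.85501098632812), (29.04819107055664, 10.731953620910645), 5.601768970489502)
scene red [325. 261.] 71 [0.5495 0.0027 0.0609] [ 0.539 -0.003  0.059] [0.561 0.009 0.063] ((549.8171997070312, 3.0068202018737793), (22.369421005249023, 10.978331565856934), 14.456618309020996)
scene red [295. 271.] 73 [ 0.5653 -0.086   0.0606] [ 0.552 -0.092  0.058] [ 0.577 -0.08   0.064] ((565.2454833984375, -86.05364227294922), (26.988250732421875, 11.170058250427246), 9.867656707763672)
scene red [202. 309.] 75 [ 0.6969 -0.3382  0.1398] [ 0.686 -0.348  0.139] [ 0.706 -0.329  0.141] ((697.2633056640625, -338.2733764648437
[... 2154 characters left out ...]
1 0.4225 0.004 ] [0.147 0.389 0.002] [0.168 0.448 0.007] ((153.73385620117188, 420.2890930175781), (61.45876693725586, 24.410181045532227), 73.17084503173828)
side yel [132. 337.] 50 [ 0.1243 -0.3614  0.1085] [ 0.117 -0.388  0.106] [ 0.129 -0.332  0.11 ] ((123.07685089111328, -360.6739501953125), (11.44510269165039, 59.15952682495117), 3.0087521076202393)
side yel [118. 355.] 19 [ 0.1074 -0.3998  0.1086] [ 0.101 -0.406  0.107] [ 0.115 -0.393  0.111] ((107.6831283569336, -400.3500061035156), (19.4915771484375, 5.543029308319092), 41.803802490234375)
side board [341.17152614 251.54557394] 3807 ((572.40087890625, 6.6714324951171875), (227.31968688964844, 298.62322998046875), 10.548277854919434)
```

```bash
cat >> h.py <<'E'
def tool(yaw,s=1):
    c,n=np.cos(yaw),np.sin(yaw)
    y=s*np.array([-n,c,0]); z=np.array([0,0,-1.]); return np.stack([np.cross(y,z),y,z],1)
E
python3 - <<'E'
from workcell import arm,sensors,cams
from h import *
import pickle
print(sensors.read_state()["tool_rot"].round(2).tolist())
for s in(1,-1):
    q=arm.ik([.56,.0,.26],tool(.173,s)); print(s,q)
s=min((1,-1),key=lambda s:abs(arm.ik([.56,.0,.26],tool(.173,s))[5]))
arm.move_pose([.56,0.005,.26],tool(.173,s))
c=cams.capture("wrist"); pickle.dump(c,open("w.pkl","wb")); cv2.imwrite("pics/w1.png",c["frame"])
W,h=cloud(c)
for m,ce,a in comps(red(h)&(W[...,2]>.01),100):
    p=W[m]; p=p[p[:,2]>.056]
    if len(p)>20: print(ce.round(),a,np.median(p,0).round(4),cv2.minAreaRect(p[:,:2].astype(np.float32)*1000))
print(sensors.read_state()["clock"],s, sensors.read_state()["tcp_pos"])
E
```

```text
[[-0.97, 0.26, -0.0], [0.26, 0.97, -0.0], [0.0, -0.0, -1.0]]
1 [-6.07516488e-02 -9.18791576e-03  1.28275897e+00 -4.44089210e-16
  1.86802160e+00 -1.80454798e+00]
-1 [-6.07516488e-02 -9.18791576e-03  1.28275897e+00 -4.44089210e-16
  1.86802160e+00  1.33704468e+00]
[238. 218.] 509 [0.5324 0.0912 0.0632] ((531.5745239257812, 91.67892456054688), (24.80580711364746, 11.18636703491211), 9.688064575195312)
[322. 218.] 356 [0.5484 0.004  0.0636] ((547.2572631835938, 3.9151086807250977), (24.53809928894043, 10.179800033569336), 10.066323280334473)
[407. 218.] 526 [ 0.5635 -0.0835  0.0634] ((563.1688232421875, -84.41484832763672), (24.56177520751953, 12.158136367797852), 10.562702178955078)
2.6417 -1 [0.56000517 0.00583232 0.2599556 ]
```

View pics/w1.png

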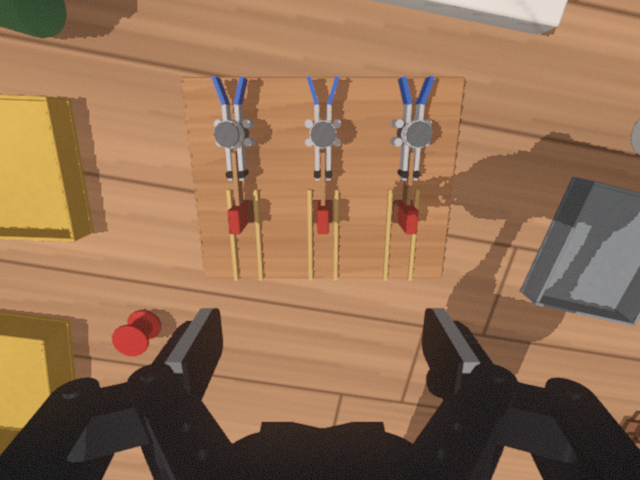

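The wrist view shows three lanes, with red blocks at (238,218), (322,218) and (407,218), each with a clip barrel above it. The lane axes run vertically in the image, so a yaw of about 0.177 fits. The small yellow tray is at (40,165) and the large one at (30,380). I'll grasp the middle card first.

```bash
cat >> h.py <<'E'
YAW=.177; C,S=np.cos(YAW),np.sin(YAW); J=np.array([.6020,.0135]); RJ=tool(YAW,-1)
def jw(x,y,z): # jig xy -> world, z world height
    return np.array([J[0]+C*x-S*y,J[1]+S*x+C*y,z])
def fj(f): return np.array([C*f[0]+S*f[1],-S*f[0]+C*f[1],f[2]])
E
cat > grab.py <<'E'
import sys; from workcell import arm,sensors,cams; from h import *
y=float(sys.argv[1]); R=RJ
arm.move_pose(jw(-.055,y,.12),R)
c=cams.capture("wrist"); cv2.imwrite(f"pics/g{int(y*1000)}.png",c["frame"])
W,h=cloud(c)
for m,ce,a in comps(red(h)&(W[...,2]>.01)&(W[...,2]<.08),100):
    p=W[m]; p=p[p[:,2]>.056]
    if len(p)>20:
        r=cv2.minAreaRect(p[:,:2].astype(np.float32)*1000); print(ce.round(),a,"jig",(fj(np.r_[np.array(r[0])/1000-J,0])[:2]*1000).round(1),r)
print("hit",arm.movel(jw(-.055,y,.0235),v=.08,until_force=8))
f0=sensors.read_state()["ft_force"]
arm.gripper_close(30)
s=sensors.read_state(); print("df",(fj(s["ft_force"]-f0)).round(2),"w",s["grip_width"],s["grasp_force"],s["tcp_pos"],s["clock"])
E
python3 grab.py 0
```

```text
[189. 255.] 1629 jig [-55.6  89.2] ((531.5953979492188, 91.57039642333984), (25.568449020385742, 11.684893608093262), 9.883234977722168)
[323. 256.] 949 jig [-55.5  -0.1] ((547.345947265625, 3.637141227722168), (25.334941864013672, 11.467082023620605), 10.560504913330078)
[457. 255.] 1650 jig [-55.6 -89.4] ((563.0064697265625, -84.32078552246094), (25.417766571044922, 12.323983192443848), 9.082111358642578)
hit False
df [0.23 0.21 0.08] w 0.011809067225518026 31.77281141281128 [0.5478987  0.00378331 0.02358282] 5.325
```

```bash
cat > pull.py <<'E'
import sys; from workcell import arm,sensors,cams; from h import *
y=float(sys.argv[1]); f0=fj(sensors.read_state()["ft_force"])
p0=sensors.read_state()["tcp_pos"]
for d in [.002,.005,.008,.011,.014,.017,.020,.024,.030,.038]:
    arm.movel(p0-d*np.array([C,S,0]),v=.015)
    s=sensors.read_state(); f=fj(s["ft_force"])-f0; print(d,f.round(2),round(s["grip_width"],4))
    if abs(f[1])>8 or abs(f[2])>12: print("STOP"); sys.exit()
arm.let_go()
s=sensors.read_state(); print("rel",(fj(s["ft_force"])-f0).round(2),s["clock"])
arm.movel(s["tcp_pos"]+[0,0,.09],v=.12)
E
python3 pull.py 0
```

```text
0.002 [ 5.1   0.57 -2.39] 0.0116
0.005 [ 6.87 -0.07 -1.81] 0.0117
0.008 [ 8.06  0.93 -1.14] 0.0119
0.011 [ 7.66  0.19 -0.32] 0.0117
0.014 [ 7.53 -0.41  0.75] 0.012
0.017 [7.43 0.07 0.62] 0.0116
0.02 [8.25 0.6  0.53] 0.0114
0.024 [ 7.93 -0.04  0.46] 0.0115
0.03 [-0.73 -0.06  1.74] 0.0118
0.038 [-0.96  0.19  1.72] 0.0115
rel [ 0.3  -0.13 -0.53] 10.0667
```

Middle clip: about 7.8 N. I'll do the left and right lanes next, stopping each pull if side force shows up.

```bash
sed -i 's/hit False//; s/^s=sensors.read_state(); print("df"/s=sensors.read_state(); sys.exit("side force") if abs(fj(s["ft_force"]-f0)[1])>6 or s["grip_width"]<.009 else 0; print("df"/' grab.py
python3 grab.py .0895 && python3 pull.py .0895 && python3 grab.py -.0895 && python3 pull.py -.0895
```

```text
[324. 256.] 971 jig [-55.5  89.9] ((531.5662841796875, 92.27899169921875), (25.34760856628418, 11.584368705749512), 9.663446426391602)
[594. 255.] 2604 jig [-55.8 -89.3] ((562.7890625, -84.1982650756836), (25.608243942260742, 13.255502700805664), 10.901698112487793)
[451. 301.] 1143 jig [-90.5   1.1] ((512.6771240234375, -1.3685078620910645), (19.377683639526367, 12.035259246826172), 9.85759449005127)
hit False
df [ 0.61 -1.09  0.71] w 0.011706804253587177 31.719390749931335 [0.53214201 0.09193278 0.02358825] 13.5083
0.002 [ 3.08  0.86 -1.24] 0.0122
0.005 [ 2.58  1.33 -0.64] 0.0118
0.008 [ 1.22 -0.21  0.35] 0.0114
0.011 [0.91 0.78 0.11] 0.0117
0.014 [ 2.22  0.9  -0.03] 0.0117
0.017 [ 1.43 -0.29  0.05] 0.0116
0.02 [ 2.25  0.6  -0.91] 0.0121
0.024 [-1.28  1.79  2.22] 0.0115
0.03 [-1.57  0.5   1.48] 0.0116
0.038 [-1.43 -0.18  2.13] 0.0117
rel [-0.81  0.17 -1.49] 18.25
[325. 256.] 962 jig [-55.7 -90. ] ((563.0489501953125, -84.86705017089844), (25.322782516479492, 11.115754127502441), 10.525575637817383)
[ 68. 305.] 2281 jig [-93.8  89.4] ((493.9698181152344, 84.98465728759766), (25.778690338134766, 12.857951164245605), 9.192254066467285)
[196. 299.] 1067 jig [-89.6  -0.1] ((513.8706665039062, -2.415299892425537), (17.275161743164062, 11.540383338928223), 9.066859245300293)
hit False
df [-0.65 -1.44  0.04] w 0.011636999896759533 32.68107354640961 [ 0.56366466 -0.08431673  0.02358072] 21.975
0.002 [ 6.35  0.87 -2.34] 0.0116
0.005 [ 9.33  0.14 -2.67] 0.0117
0.008 [ 9.14  1.37 -2.12] 0.0116
0.011 [ 9.83  0.96 -0.94] 0.0119
0.014 [ 9.71  1.37 -1.  ] 0.0113
0.017 [ 9.46  0.91 -0.9 ] 0.0118
0.02 [ 9.57  0.95 -0.31] 0.0114
0.024 [10.36  1.09  0.28] 0.0117
0.03 [ 8.    2.18 -0.9 ] 0.012
0.038 [0.27 1.32 1.87] 0.0115
rel [ 1.69  1.23 -1.14] 26.7167
```

The left clip is clearly the weakest: about 3 N, against 8 N and 9.7 N. The right card let go late, so I'll check its travel, and locate the left barrel and the tray.

Run:
```python
from workcell import arm,sensors,cams
from h import *
arm.move_pose(jw(-.02,.09,.25),RJ)
c=cams.capture("wrist"); cv2.imwrite("pics/w2.png",c["frame"]); c2=cams.capture("scene")
for cc in(c,c2):
  W,h=cloud(cc)
  for m,ce,a in comps(red(h)&(W[...,2]>.01)&(W[...,2]<.08),50):
    p=W[m]; p=p[p[:,2]>.056]
    if len(p)>20:
        r=cv2.minAreaRect(p[:,:2].astype(np.float32)*1000); print(ce.round(),"card jig",(fj(np.r_[np.array(r[0])/1000-J,0])[:2]*1000).round(1),r)
  m=(W[...,2]>.056)&(W[...,2]<.07)&~red(h)
  for q,ce,a in comps(m,40):
    r=cv2.minEnclosingCircle(W[q][:,:2].astype(np.float32)*1000); print(ce.round(),a,"top jig",(fj(np.r_[np.array(r[0])/1000-J,0])[:2]*1000).round(1),r[1])
  m=yellow(h)&(W[...,0]>.4)&(W[...,1]>.15)&(W[...,2]<.045)&(W[...,2]>.028)
  print("rim",m.sum(),cv2.minAreaRect(W[m][:,:2].astype(np.float32)*1000))
print(sensors.read_state()["clock"])
```

```text
[322. 275.] card jig [-93.3  90.4] ((494.1994934082031, 86.07246398925781), (24.673826217651367, 10.3801908493042), 10.175545692443848)
[487. 274.] card jig [-94. -88.] ((524.9947509765625, -89.66072845458984), (25.371273040771484, 12.658960342407227), 8.16787052154541)
[404. 275.] card jig [-93.6   0.9] ((509.7231750488281, -2.0981521606445312), (24.99671173095703, 12.311016082763672), 10.134953498840332)
[115.  29.] 563 top jig [138.9 271.6] 25.256484985351562
[321. 160.] 598 top jig [28.2 90.1] 12.669421195983887
[418. 160.] 614 top jig [28.   0.3] 12.787272453308105
[515. 160.] 647 top jig [ 28.1 -89.2] 12.710472106933594
rim 458 ((535.3851318359375, 343.1187438964844), (147.94921875, 128.73251342773438), 8.16706371307373)
[347. 242.] card jig [-92.7  87.8] ((495.3245849609375, 83.63673400878906), (28.370920181274414, 12.005964279174805), 13.813005447387695)
[319. 251.] card jig [-92.4  -1.5] ((511.33599853515625, -4.229578495025635), (28.030874252319336, 11.909399032592773), 7.511528968811035)
[291. 260.] card jig [-92.8 -90.7] ((526.574462890625, -92.11479949951172), (27.15513038635254, 11.283529281616211), 10.53029727935791)
[285. 149.] 122 top jig [-585.8   89.8] 65.04888916015625
[181. 162.] 81 top jig [-603.8 -275.5] 36.098541259765625
[185. 176.] 86 top jig [-569.2 -276.9] 44.437835693359375
[368. 269.] 56 top jig [31.6 88.6] 13.075658798217773
[449. 284.] 77 top jig [152.4 274.5] 27.236896514892578
[338. 280.] 58 top jig [29.8 -1. ] 12.861491203308105
[308. 290.] 60 top jig [ 31.  -91.8] 13.421655654907227
[569. 309.] 100 top jig [345.8 510.2] 28.261188507080078
[208. 332.] 64 top jig [  39.2 -365. ] 24.906410217285156
[334. 350.] 1242 top jig [229.6 -61.5] 119.05431365966797
[100. 422.] 372 top jig [ 169.  -630.4] 109.98758697509766
rim 0 ((0.0, 0.0), (0.0, 0.0), 0.0)
28.6583
```

View pics/w2.png

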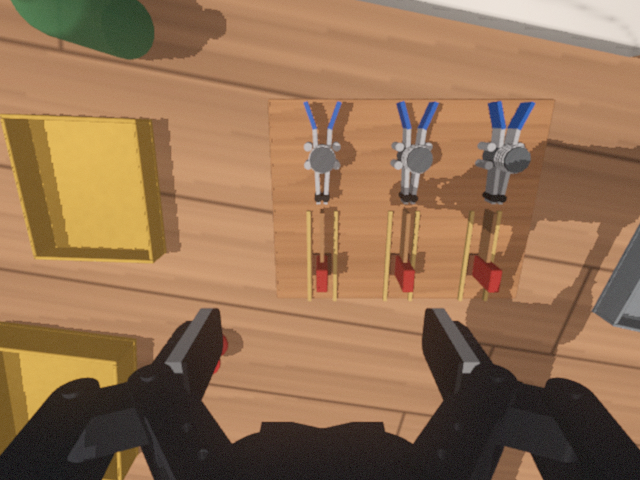

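All three cards are drawn to about x -93 mm and sit in their guides. In the image the jaws are closed, and the left clip is at (321,160). The small yellow tray's rim is centred at about (85,190) and measures 148 x 129 mm, which matches. I'll lift the left clip now.

Run:
```python
from workcell import arm,sensors,cams
from h import *
import sys
x,y=.029,.090
arm.move_pose(jw(x,y,.12),RJ)
print("hit",arm.movel(jw(x,y,.0345),v=.07,until_force=8))
f0=sensors.read_state()["ft_force"]; arm.gripper_close(40)
s=sensors.read_state(); print("df",fj(s["ft_force"]-f0).round(2),s["grip_width"],s["grasp_force"],s["tcp_pos"])
if s["grip_width"]<.02: sys.exit("miss")
p=s["tcp_pos"]; arm.movel(p+[0,0,.13],v=.06)
s=sensors.read_state(); print("lifted",fj(s["ft_force"]-f0).round(2),s["grip_width"],s["tcp_pos"],s["clock"])
cv2.imwrite("pics/l.png",cams.capture("wrist")["frame"])
```

```text
hit False
df [ 0.35 -2.1   4.91] 0.022712633899583074 40.99782903056848 [0.61571549 0.10693849 0.03616142]
lifted [ 0.39  0.16 -1.94] 0.022831287252002445 [0.61559946 0.10693963 0.16579758] 33.5833
```

View pics/l.png

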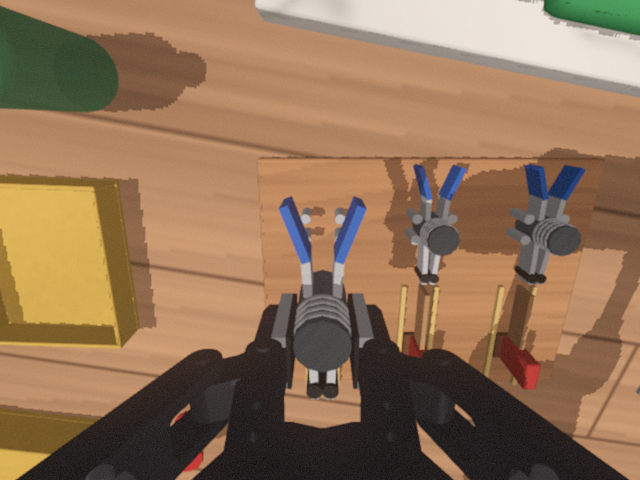

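The clip is held upright between the pads at (322,330), and the other two stay in their cradles. Next I'll place it in the tray.

Run:
```python
from workcell import arm,sensors,cams
from h import *
T=np.array([.5354,.3431]); a=.143; R=tool(a,-1)
o=T-.004*np.array([np.cos(a),np.sin(a)])
arm.move_pose([*o,.166],R)
arm.movel([*o,.05],v=.08)
f0=sensors.read_state()["ft_force"]
print("hit",arm.movel([*o,.026],v=.015,until_force=4))
s=sensors.read_state(); print(s["tcp_pos"],(s["ft_force"]-f0).round(2),s["grip_width"])
arm.hold(.3); arm.let_go(); s=sensors.read_state()
arm.movel(s["tcp_pos"]+[0,0,.17],v=.1); arm.hold(.3)
c=cams.capture("wrist"); cv2.imwrite("pics/p.png",c["frame"]); cv2.imwrite("pics/p2.png",cams.capture("scene")["frame"][180:340,220:500])
W,h=cloud(c); 
m=(np.hypot(W[...,0]-o[0],W[...,1]-o[1])<.04)&(W[...,2]>.045)&(W[...,2]<.075)
if m.sum()>20: print(m.sum(),W[m].mean(0),np.percentile(W[m][:,2],90))
print(sensors.read_state()["clock"])
```

```text
hit True
[0.53137386 0.34248508 0.0281593 ] [ 0.6  -0.74  6.05] 0.022648331888224998
706 [0.53131405 0.34314054 0.05476438] 0.05640580012647772
40.7167
```

View pics/p.png

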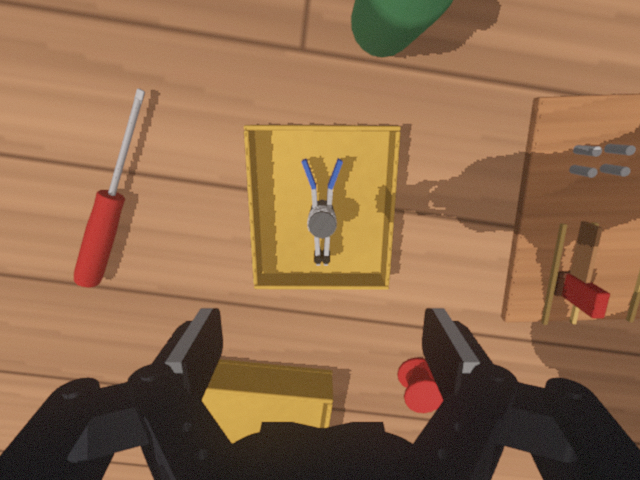

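View pics/p2.png

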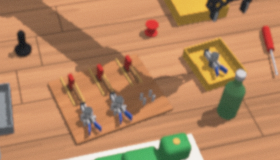

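The clip stands upright in the small yellow tray at (322,215). The left cradle is empty, and the cards and firm clips are in place.

```bash
python3 -c "
from workcell import hand_in; print(hand_in())"
```

```text
the job is handed in; nothing more can be done
None
```

I drew all three cards (pull about 3 N left, 8 N middle, 9.7 N right), set the weak left clip upright on the smaller yellow tray's floor, and handed the job in; the hand-in call returned no verdict.

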